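# Pack the sampling tray on the mortuary bench

### The job

Pack the sampling tray for the next case: stand the capped steel flask, the lidded specimen pot and the square bottle upright and lay the long steel case flat, each down inside the recess of the tray that has its shape and size (flask in the small round one, pot in the large round one, bottle in the square one, case lengthwise in the middle of the long one). Leave the open pot without a lid and the short case where they are. Let go of everything when you are done.

Things in the scene. Friction and masses are not known exactly. Their poses are not given: they have to be found in the camera images.
- flask_mid (a point): Steel sample flask, standing: round body 40 mm in diameter and 46 mm high, then a narrower black screw cap 24 mm in diameter; 64 mm high in all; about 0.18 kg. The point is on its axis, half-way up (32 mm above its foot); z is up. Belongs in the small round nest.
- pot_mid (a point): Specimen pot WITH its white lid on: white plastic, round, 56 mm in diameter (lid; body 55 mm), 52 mm high, flat closed top; about 0.10 kg. The point is on its axis, half-way up (26 mm above its foot); z is up. Belongs in the large round nest.
- bottle_mid (a point): Square white plastic bottle, standing: body 42 x 42 mm and 44 mm high, with a round grey cap 30 mm in diameter on top; 60 mm high in all; about 0.11 kg. The point is on its axis, half-way up (30 mm above its foot); x and y are square to its faces, z is up. Belongs in the square nest.
- case_mid (a point): LONG steel instrument case, lying flat: 80 mm (its x) by 34 mm (its y), 34 mm high; about 0.16 kg. The point is its centre, 17 mm above its underside. Either way round will do. Belongs in the long nest.
- openpot_mid (a point): Look-alike to be left alone: an open white pot WITHOUT lid, 56 mm in diameter, 44 mm high, hollow inside. The point is on its axis, half-way up (22 mm).
- shortcase_mid (a point): Look-alike to be left alone: a SHORT steel case, 46 mm (x) by 34 mm (y), 34 mm high. The point is its centre (17 mm up).
- nest_flask_floor (a point): Small round nest: white plate 106 mm square, one of four (2 x 2, 108 mm apart, same orientation) in a fixed aluminium tray 236 mm square, walls 10 mm high. It has a round black recess 56 mm across inside a raised lip 3 mm high and 5 mm wide. The point is the centre of the recess floor, 9 mm above the bench; x and y along the plate's edges, z up. Which place in the tray it has varies.
- nest_pot_floor (a point): Large round nest: a plate like that of the small round nest, with a round black recess 72 mm across inside a raised lip 3 mm high and 5 mm wide. The point is the centre of the recess floor, 9 mm above the bench; x and y along the plate's edges, z up. Which place in the tray it has varies.
- nest_bottle_floor (a point): Square nest: a plate like that of the small round nest, with a square black recess 58 x 58 mm inside a raised lip 3 mm high and 5 mm wide. The point is the centre of the recess floor, 9 mm above the bench; x and y along the plate's edges, z up. Which place in the tray it has varies.
- nest_case_floor (a point): Long nest: a plate like that of the small round nest, with a black recess 92 mm (along its x) by 48 mm (along its y); raised lips 3 mm high at its two ends only, the long sides are open. The point is the centre of the recess floor, 9 mm above the bench; x and y along the plate's edges, z up. Which place in the tray it has varies.

How it is judged:
By the outcome, as a careful person would: the job done as asked, in the order asked, and still so for the second after the job is handed in, with the robot touching nothing.
It also fails if it takes over 125 s, if anything falls off the work surface, if the arm or the gripper's body presses on something with over 40 N, if the wrist force passes 120 N, or if a joint passes its speed limit or range.

### The arm

A 7-joint arm with a two-finger parallel gripper is mounted at the origin on the work surface. World frame = base frame: x ahead of the robot, y to its left, z up, the work surface at z = 0. Lengths are in mm, angles in rad, forces in N, time in s.
With the tool pointing down it reaches from about 400 to 850 mm from the base axis. Payload 10.4 kg.
Tool frame: the origin (TCP) lies at the very end of the fingers, on their centre line; the grasp point (between the pads) lies 19 mm behind it; x points along the fingers, y is the direction in which the jaws open and shut, and the axes are right-handed (so a half turn about x gives the same grasp; the last joint's range is limited). The gripper opens to 87 mm and grips with 3 to 60 N. Pads are 19 mm wide; open, the fingers measure 117 mm over their backs; the gripper's body (75 mm by 190 mm) begins 51 mm behind the grasp point.
Start: joints at [-1.185, 0.332, -0.065, 1.46, 0.022, 1.35, -0.088], TCP at [248.432, 573.527, 222.576] pointing down, gripper open.
Joint ranges: [-2.6, 2.6], [-0.5, 2.12], [-1.47, 1.34], [0.16, 2.42], [-1.27, 4.41], [0.06, 2.06], [-2.6, 2.6]. Speed limits (rad/s): [2.22, 2.22, 2.79, 2.79, 3.14, 3.14, 3.14].

### API

Orientations are given as a unit quaternion [w, x, y, z].
In Python, from station import r, vision gives the robot as it stands. The module is installed in compiled form; this text tells all that it offers.
- The arm moves only by the tool drive_tool, never from a script. Its argument "motion" is a list of rows, each an object with "grip": the closure, from -1 (fully open) to 1 (shut); "dp": the shift along the tool's x, y, z in mm, a list of three; "twist": the turn about the tool's x in degrees. In form: [{"grip": grip, "dp": [x, y, z], "twist": twist}, ...]. A call has exactly 8 rows; each row shifts and turns the pose as measured when the row begins, along the tool's axes as they then stand; what a row does not reach is not made up. A row lasts 1/12 s, in which the tool goes at most 41.7 mm and 7.16 degrees, less where a joint would pass 70% of its speed; a pose out of reach is approached as far as the arm can. A call with a gripper value outside its range is refused whole. The fingers move at their own pace and stop on an object; the grip force is fixed at half the most. Time passes only in rows, so rows that do not move let the fingers close, or fill a call up. It gives the time, the measured TCP pose, the force and the opening at its end, in the units of the state.
- r.read_state(): the state, without advancing time (a new reading comes with each control period).
- vision.get_image(name): name is "side" or "top"; returns (picture, depth): 384x512x3 uint8, red, green, blue; 384x512 float32, mm along the optical axis (not along the pixel's ray), 0 where there is no reading.
- vision.get_calibration(name): a dict with "fx", "fy", "cx", "cy" (pixels), "extrinsics" (4x4, takes a point from camera to world coordinates). Camera axes: x right, y down, z forward; pixel columns grow to the right and rows downward; lengths in mm; the calibration is good to about 2 mm. A picture is of the moment at which its call begins. get_calibration takes no time and is no camera call.
- r.close_job(): hands the job in, once; it reports no verdict.
The state is a dict: "t": time; "joint_positions": joint angles; "qd": joint speeds; "effort": joint torques, N m; "tool_pos": TCP position; "ee_rot": TCP orientation; "force": force on the tool from outside, world axes, zero at the start; "wrist_torque": the same for the moment, N m; "width": finger opening in mm.
Only numpy, scipy, OpenCV 4.12 (cv2) and the standard library are available. Lean on these libraries where they do the work, as an engineer would, in place of code of your own. Each camera call takes 0.05 s, during which the arm holds its last target. There are 200 camera calls.

## Working session

There is one attempt and no reset: what is moved stays moved. The work goes in short steps, Python scripts to look and compute and a tool call to move; the robot and the scene stay as the last step left them, time stands still between calls to the robot, and variables do not carry over. Pictures are saved under pics/ and viewed, about 12 in all and at most 16, crops included, and the job is handed in when it is done.

Besides the shell and the picture viewer there is one more tool, called after ">>>" as name(argument=value, ...) on one line, values as JSON. drive_tool: Moves the arm, as the interface text tells. Its arguments: {"type":"object","properties":{"motion":{"type":"array","items":{"type":"object","properties":{"grip":{"type":"number"},"dp":{"type":"array","items":{"type":"number"}},"twist":{"type":"number"}}}}},"required":["motion"]}

```bash
mkdir -p pics; cat > h.py <<'E'
from station import r, vision
import numpy as np, cv2
def grab(n):
    im,d=vision.get_image(n); return im,d,vision.get_calibration(n)
def cloud(d,c):
    v,u=np.mgrid[:d.shape[0],:d.shape[1]]
    P=np.stack([(u-c['cx'])*d/c['fx'],(v-c['cy'])*d/c['fy'],d],-1)
    E=np.array(c['extrinsics']); return P@E[:3,:3].T+E[:3,3]
def ray(u,v,z,c):
    E=np.array(c['extrinsics']); q=E[:3,:3]@np.array([(u-c['cx'])/c['fx'],(v-c['cy'])/c['fy'],1]); o=E[:3,3]
    return o+q*(z-o[2])/q[2]
def save(n,im): cv2.imwrite('pics/'+n+'.png',im[...,::-1])
E
python3 - <<'E'
from h import *
for n in('top','side'):
    im,d,c=grab(n); save(n+'0',im); np.savez(n+'0.npz',im=im,d=d)
    E=np.array(c['extrinsics']); print(n,c['fx'],c['cx'],c['cy'],E.round(3).tolist(),(d>0).mean())
print(r.read_state())
E
```

```text
top 373.07127815236953 250.01893878038408 187.18466861114786 [[-0.014, -0.983, 0.182, 367.28], [-1.0, 0.012, -0.015, -77.373], [0.012, -0.183, -0.983, 991.748], [0.0, 0.0, 0.0, 1.0]] 0.9962819417317709
side 493.139826985515 258.15576911515535 192.35635589465264 [[-0.999, -0.03, 0.043, 495.123], [-0.051, 0.753, -0.656, 663.332], [-0.013, -0.657, -0.754, 909.477], [0.0, 0.0, 0.0, 1.0]] 0.9960428873697916
{'t': 0.1, 'joint_positions': array([-1.18455331,  0.33281514, -0.06467053,  1.46085381,  0.02162363,
        1.34986768, -0.088499  ]), 'qd': array([-1.44828045e-04, -8.80381429e-05, -1.15500001e-03, -3.96574690e-03,
       -2.69359945e-04, -7.12562357e-05,  9.60560070e-05]), 'effort': array([ 1.78409060e-03, -6.24546003e+01,  2.48618791e-02, -3.90713954e+01,
       -6.13780017e-02,  3.67897656e-02,  1.11536897e-04]), 'tool_pos': array([248.36088174, 573.17102952, 221.83106314]), 'ee_rot': array([ 0.69232439,  0.14310672,  0.69244261, -0.14398138]), 'force': array([-0.0481253 , -0.10753856,  0.31475493]), 'wrist_torque': array([-0.00572429,  0.00259126,  0.02231197]), 'width': 86.80674767744323}
```

View pics/top0.png

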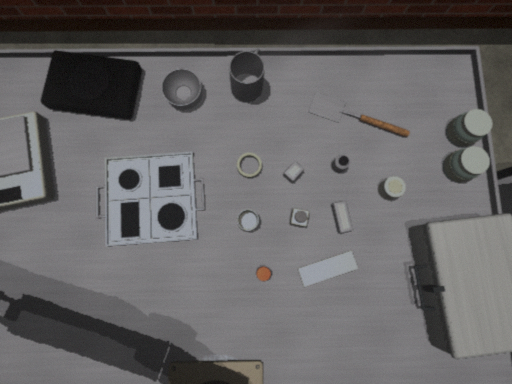

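View pics/side0.png

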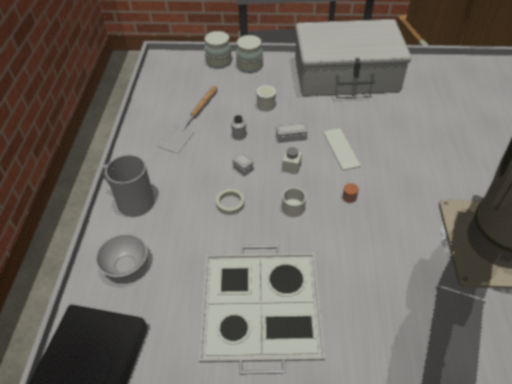

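The top view shows flask ~(342,162), short case (293,172), bottle (300,217), long case (342,217), and round pots at (249,221) and (394,187). The nests are small round TL (130,180), square TR, long BL and large round BR. I'll zoom in and measure.

```bash
python3 - <<'E'
from h import *
T=np.load('top0.npz');S=np.load('side0.npz')
a=cv2.resize(T['im'][140:240,230:415],None,fx=4,fy=4,interpolation=cv2.INTER_CUBIC)
b=cv2.resize(S['im'][80:220,210:370],None,fx=3,fy=3,interpolation=cv2.INTER_CUBIC)[:200*3]
save('crop_t',a); save('crop_s',b)
for n,D in(('top',T),('side',S)):
    c=vision.get_calibration(n); P=cloud(D['d'],c); z=P[...,2]
    flat=z[(abs(z)<15)]; print(n,'bench z',np.median(flat))
    m=((z>12)&(z<90)&(P[...,1]<300)&(P[...,1]>-560)&(P[...,0]>300)&(P[...,0]<750)).astype(np.uint8)
    k,l,st,ce=cv2.connectedComponentsWithStats(m)
    for i in range(1,k):
        if st[i,4]<60: continue
        q=l==i; zz=z[q]; zt=np.percentile(zz,95)
        t=(q&(z>zt-5)).astype(np.uint8)
        cn=max(cv2.findContours(t,0,1)[0],key=cv2.contourArea).reshape(-1,2)
        w=np.float32([ray(u,v,zt,c)[:2] for u,v in cn]); R=cv2.minAreaRect(w)
        print(ce[i].round(),st[i,4],'ztop',zt.round(1),'ctr',np.round(R[0],1),'size',np.round(R[1],1),'ang',round(R[2],1),'meanxy',P[t>0].mean(0).round(1))
    # recesses
    g=cv2.cvtColor(D['im'],cv2.COLOR_RGB2GRAY)
    m=((g<40)&(abs(z-9)<25)).astype(np.uint8)
    for cn in cv2.findContours(m,0,1)[0]:
        if 200<cv2.contourArea(cn)<3000:
            w=np.float32([ray(u,v,9,c)[:2] for u,v in cn.reshape(-1,2)]); R=cv2.minAreaRect(w)
            print('dark',cn.reshape(-1,2).mean(0).round(),'ctr',np.round(R[0],1),'size',np.round(R[1],1),'ang',round(R[2],1))
    # tray bounds: raised bright
    m=((z>3)&(z<18)&(P[...,1]>60)&(P[...,0]>350)&(P[...,0]<700)&(P[...,1]<420)&(g>90)).astype(np.uint8)
    m=cv2.morphologyEx(m,cv2.MORPH_CLOSE,np.ones((5,5)));m=cv2.morphologyEx(m,cv2.MORPH_OPEN,np.ones((9,9)))
    cn=max(cv2.findContours(m,0,1)[0],key=cv2.contourArea).reshape(-1,2)
    w=np.float32([ray(u,v,11,c)[:2] for u,v in cn]);print('tray',cv2.minAreaRect(w))
E
```

```text
top bench z 0.6594328210942422
[121. 115.] 120 ztop 48.5 ctr [745.5 249.8] size [34.6  8.4] ang 89.5 meanxy [747.8 249.5  46.7]
[385. 125.] 347 ztop 22.3 ctr [ 715.7 -463.9] size [136.7  18.5] ang 68.4 meanxy [ 716.5 -468.3   19.7]
[249. 165.] 221 ztop 22.0 ctr [609.1 -90.2] size [64.3 63.3] ang 89.3 meanxy [608.8 -91.3  19.6]
[341. 163.] 230 ztop 65.6 ctr [ 607.2 -333.7] size [20.6 21.6] ang 86.7 meanxy [ 607.3 -334.2   64.5]
[294. 172.] 240 ztop 37.5 ctr [ 586.6 -208.2] size [33.6 44.8] ang 47.6 meanxy [ 587.5 -208.9   35.1]
[392. 188.] 465 ztop 55.3 ctr [ 538.4 -463.6] size [51.5 54.8] ang 84.8 meanxy [ 538.8 -464.3   53. ]
[342. 217.] 458 ztop 37.2 ctr [ 465.4 -329.8] size [78.2 33.6] ang 10.6 meanxy [ 464.7 -330.7   34.8]
[248. 219.] 117 ztop 46.3 ctr [458.2 -87.2] size [49.3 54. ] ang 72.8 meanxy [459.8 -85.5  44.4]
[299. 218.] 301 ztop 62.1 ctr [ 464.2 -218.2] size [27.7 28.4] ang 61.7 meanxy [ 464.3 -218.2   60.5]
[421. 255.] 841 ztop 86.7 ctr [ 396.9 -511.8] size [83.8 10.1] ang 0.8 meanxy [ 367.3 -514.5   85.8]
[264. 274.] 165 ztop 37.6 ctr [ 324.9 -122.3] size [32.5 31.7] 
[... 1183 characters left out ...]
292. 159.] 371 ztop 60.4 ctr [ 465.8 -212.2] size [27.4 31.7] ang 2.1 meanxy [ 466.2 -214.6   59.1]
[243. 163.] 286 ztop 35.6 ctr [ 589.  -201.4] size [34.5 46.5] ang 47.6 meanxy [ 588.9 -204.    33.5]
[351. 191.] 222 ztop 36.7 ctr [ 326.7 -117.1] size [35.8 32.8] ang 86.4 meanxy [ 326.2 -119.2   34.3]
[230. 200.] 269 ztop 20.3 ctr [611.  -84.7] size [68.2 65.5] ang 57.5 meanxy [611.3 -86.4  18. ]
[294. 200.] 437 ztop 43.6 ctr [461.1 -79.7] size [55.4 54.7] ang 2.2 meanxy [461.2 -81.   42.2]
[142. 331.] 148 ztop 46.5 ctr [747.1 256.5] size [36.5  5.7] ang 88.6 meanxy [748.2 254.3  44.5]
tray ((524.9564819335938, 178.54446411132812), (238.56607055664062, 236.9957733154297), 3.185030937194824)
```

View pics/crop_t.png

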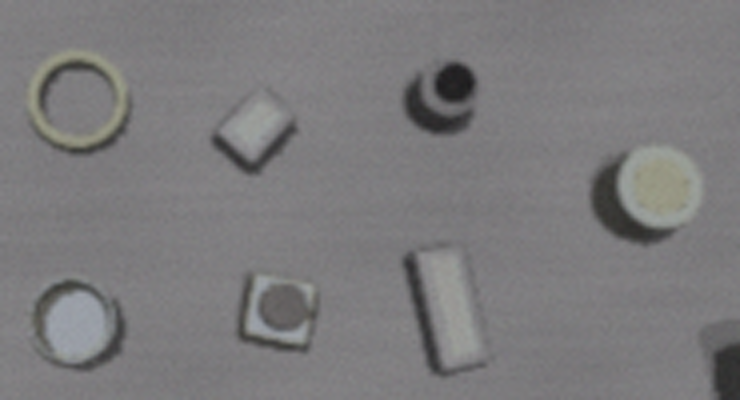

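View pics/crop_s.png

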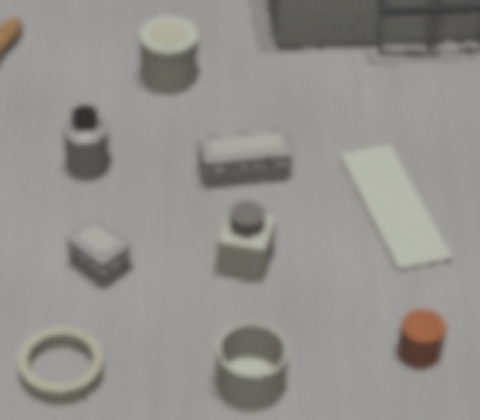

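The lidded pot is the one at (394,187), 52 mm high with a closed top. The open pot is at (249,221), and the short case is the square-ish block at (293,172). Sizes and heights agree with the spec. The two views differ by about 4 mm in y, so I take the mean. The tray is centred at about (525.5, 177) and turned about 3.3°. Next is a go-to helper.

```bash
cat > go.py <<'E'
import sys; from h import *; from scipy.spatial.transform import Rotation as Ro
def go(x,y,z,jaw=None):
    s=r.read_state(); R=Ro.from_quat(s['ee_rot'],scalar_first=True).as_matrix()
    d=np.array([x,y,z])-s['tool_pos']; j=np.degrees(np.arctan2(R[1,1],R[0,1]))
    print('t',round(s['t'],2),'pos',s['tool_pos'].round(1),'jaw',j.round(1),'q7',s['joint_positions'][6].round(2),'w',round(s['width'],1),'toolx',R[:,0].round(3),'F',s['force'].round(1))
    print('dp now',(R.T@d).round(1))
    if jaw is not None:
        tw=(j-jaw+90)%180-90   # tool x is down: + twist lowers world yaw
        R2=R@Ro.from_euler('x',tw,degrees=True).as_matrix()
        print('twist',tw.round(1),'(or',(tw-180*np.sign(tw)).round(1),') dp after twist',(R2.T@d).round(1),'newjaw',np.degrees(np.arctan2(R2[1,1],R2[0,1])).round(1))
go(*[float(a) for a in sys.argv[1:]])
E
python3 go.py 608.4 -332 150 90
```

```text
t 0.1 pos [248.4 573.2 221.8] jaw 66.6 q7 -0.09 w 86.8 toolx [-0.    -0.001 -1.   ] F [-0.  -0.1  0.3]
dp now [  72.7 -687.3  690.2]
twist -23.4 (or 156.6 ) dp after twist [  72.7 -905.1  360.1] newjaw 90.0
```

>>> drive_tool(motion=[{"grip":-1,"dp":[5,0,0],"twist":7.1},{"grip":-1,"dp":[5,0,0],"twist":7.1},{"grip":-1,"dp":[5,0,0],"twist":7.1},{"grip":-1,"dp":[5,0,0],"twist":7.1},{"grip":-1,"dp":[5,0,0],"twist":7.1},{"grip":-1,"dp":[5,0,0],"twist":7.1},{"grip":-1,"dp":[5,0,0],"twist":7.1},{"grip":-1,"dp":[5,0,0],"twist":7.1}])

```text
t: 0.77
tool_pos: [248.0, 571.6, 177.6]
ee_rot: [0.539, 0.456, 0.538, -0.46]
force: [-0.3, -0.1, 0.6]
width: 86.9
```

```bash
python3 go.py 608.4 -332 150 0
```

```text
t 0.77 pos [248.  571.6 177.6] jaw 9.2 q7 -1.06 w 86.9 toolx [-0.002 -0.005 -1.   ] F [-0.3 -0.1  0.6]
dp now [ 31.7 211.7 949.4]
twist 9.2 (or -170.8 ) dp after twist [ 31.7 360.5 903.5] newjaw 0.0
```

>>> drive_tool(motion=[{"grip":-1,"dp":[0,8.7,39],"twist":0},{"grip":-1,"dp":[0,8.7,39],"twist":0},{"grip":-1,"dp":[0,8.7,39],"twist":0},{"grip":-1,"dp":[0,8.7,39],"twist":0},{"grip":-1,"dp":[0,8.7,39],"twist":0},{"grip":-1,"dp":[0,8.7,39],"twist":0},{"grip":-1,"dp":[0,8.7,39],"twist":0},{"grip":-1,"dp":[0,8.7,39],"twist":0}])

```text
t: 1.43
tool_pos: [360.2, 267.7, 172.1]
ee_rot: [0.539, 0.452, 0.539, -0.463]
force: [1.3, 0.8, 0.2]
width: 86.7
```

>>> drive_tool(motion=[{"grip":-1,"dp":[0,8.7,39],"twist":0},{"grip":-1,"dp":[0,8.7,39],"twist":0},{"grip":-1,"dp":[0,8.7,39],"twist":0},{"grip":-1,"dp":[0,8.7,39],"twist":0},{"grip":-1,"dp":[0,8.7,39],"twist":0},{"grip":-1,"dp":[0,8.7,39],"twist":0},{"grip":-1,"dp":[0,8.7,39],"twist":0},{"grip":-1,"dp":[0,8.7,39],"twist":0}])

```text
t: 2.1
tool_pos: [479.7, -43.4, 173.7]
ee_rot: [0.539, 0.453, 0.54, -0.462]
force: [1.2, 0.9, -0.7]
width: 86.9
```

```bash
python3 go.py 608.4 -332 150 0
```

```text
t 2.1 pos [479.7 -43.4 173.7] jaw 9.4 q7 0.18 w 86.9 toolx [-0.009 -0.008 -1.   ] F [ 1.2  0.9 -0.7]
dp now [ 24.9  80.  305.6]
twist 9.4 (or -170.6 ) dp after twist [ 24.9 128.9 288.4] newjaw -0.0
```

>>> drive_tool(motion=[{"grip":-1,"dp":[3,10.4,40],"twist":0},{"grip":-1,"dp":[3,10.4,40],"twist":0},{"grip":-1,"dp":[3,10.4,40],"twist":0},{"grip":-1,"dp":[3,10.4,40],"twist":0},{"grip":-1,"dp":[3,10.4,40],"twist":0},{"grip":-1,"dp":[3,10.4,40],"twist":0},{"grip":-1,"dp":[3,10.4,40],"twist":0},{"grip":-1,"dp":[3,6,22],"twist":0}])

```text
t: 2.77
tool_pos: [606.0, -334.3, 148.4]
ee_rot: [0.539, 0.452, 0.541, -0.46]
force: [-0.0, -0.2, -0.3]
width: 87.0
```

```bash
python3 go.py 608.4 -332 100
```

```text
t 2.77 pos [ 606.  -334.3  148.4] jaw 9.6 q7 0.87 w 87.0 toolx [-0.009 -0.007 -1.   ] F [-0.  -0.2 -0.3]
dp now [48.4  3.3 -2.2]
```

>>> drive_tool(motion=[{"grip":-1,"dp":[10,3,-2],"twist":0},{"grip":-1,"dp":[25,0,0],"twist":0},{"grip":-1,"dp":[25,0,0],"twist":0},{"grip":-1,"dp":[25,0,0],"twist":0},{"grip":-1,"dp":[20,0,0],"twist":0},{"grip":-1,"dp":[16,0,0],"twist":0},{"grip":-1,"dp":[8,0,0],"twist":0},{"grip":-1,"dp":[0,0,0],"twist":0}])

```text
t: 3.43
tool_pos: [604.2, -338.7, 7.8]
ee_rot: [0.536, 0.452, 0.541, -0.464]
force: [-0.6, -0.5, 0.3]
width: 87.1
```

```bash
python3 go.py 608.4 -332 16
```

```text
t 3.43 pos [ 604.2 -338.7    7.8] jaw 9.2 q7 0.91 w 87.1 toolx [-0.017 -0.009 -1.   ] F [-0.6 -0.5  0.3]
dp now [-8.4  5.1 -5.9]
```

>>> drive_tool(motion=[{"grip":-1,"dp":[-4,2.5,-3],"twist":0},{"grip":-1,"dp":[-4,2.5,-3],"twist":0},{"grip":1,"dp":[0,0,0],"twist":0},{"grip":1,"dp":[0,0,0],"twist":0},{"grip":1,"dp":[0,0,0],"twist":0},{"grip":1,"dp":[0,0,0],"twist":0},{"grip":1,"dp":[0,0,0],"twist":0},{"grip":1,"dp":[0,0,0],"twist":0}])

```text
t: 4.1
tool_pos: [611.9, -331.1, 22.3]
ee_rot: [0.539, 0.452, 0.539, -0.463]
force: [-0.0, 0.1, 0.5]
width: 54.9
```

```bash
python3 go.py 608.4 -332 16
```

```text
t 4.1 pos [ 611.9 -331.1   22.3] jaw 9.3 q7 0.9 w 54.9 toolx [-0.01  -0.011 -1.   ] F [-0.   0.1  0.5]
dp now [ 6.3 -3.5  0.3]
```

>>> drive_tool(motion=[{"grip":0,"dp":[3,-2,0],"twist":0},{"grip":1,"dp":[0,0,0],"twist":0},{"grip":1,"dp":[0,0,0],"twist":0},{"grip":1,"dp":[0,0,0],"twist":0},{"grip":1,"dp":[0,0,0],"twist":0},{"grip":1,"dp":[0,0,0],"twist":0},{"grip":1,"dp":[0,0,0],"twist":0},{"grip":1,"dp":[0,0,0],"twist":0}])

```text
t: 4.77
tool_pos: [609.6, -331.8, 19.2]
ee_rot: [0.539, 0.453, 0.539, -0.463]
force: [-0.5, 1.1, 0.3]
width: 39.4
```

```bash
python3 go.py 576.2 233.9 130
```

```text
t 4.77 pos [ 609.6 -331.8   19.2] jaw 9.3 q7 0.9 w 39.4 toolx [-0.01  -0.011 -1.   ] F [-0.5  1.1  0.3]
dp now [-116.5   57.2 -562.6]
```

>>> drive_tool(motion=[{"grip":1,"dp":[-15,0,0],"twist":0},{"grip":1,"dp":[-25,0,0],"twist":0},{"grip":1,"dp":[-25,0,0],"twist":0},{"grip":1,"dp":[-25,0,-10],"twist":0},{"grip":1,"dp":[-15,2,-20],"twist":0},{"grip":1,"dp":[-3,3,-30],"twist":0},{"grip":1,"dp":[0,4,-38],"twist":0},{"grip":1,"dp":[0,4,-38],"twist":0}])

```text
t: 5.43
tool_pos: [596.9, -202.2, 135.5]
ee_rot: [0.535, 0.455, 0.535, -0.47]
force: [0.5, 0.4, -1.6]
width: 39.3
```

```bash
python3 go.py 576.2 233.9 130
```

```text
t 5.43 pos [ 596.9 -202.2  135.5] jaw 8.3 q7 0.64 w 39.3 toolx [-0.013 -0.016 -1.   ] F [ 0.5  0.4 -1.6]
dp now [  -1.4   42.6 -434.6]
```

>>> drive_tool(motion=[{"grip":1,"dp":[0,4,-39],"twist":0},{"grip":1,"dp":[0,4,-39],"twist":0},{"grip":1,"dp":[0,4,-39],"twist":0},{"grip":1,"dp":[0,4,-39],"twist":0},{"grip":1,"dp":[0,4,-39],"twist":0},{"grip":1,"dp":[0,4,-39],"twist":0},{"grip":1,"dp":[0,4,-39],"twist":0},{"grip":1,"dp":[0,4,-39],"twist":0}])

```text
t: 6.1
tool_pos: [580.8, 122.8, 139.2]
ee_rot: [0.535, 0.459, 0.532, -0.47]
force: [1.0, -0.0, -1.2]
width: 39.3
```

```bash
python3 go.py 576.2 233.9 130
```

```text
t 6.1 pos [580.8 122.8 139.2] jaw 7.9 q7 0.05 w 39.3 toolx [-0.008 -0.014 -1.   ] F [ 1.  -0.  -1.2]
dp now [   7.7   10.9 -110.8]
```

>>> drive_tool(motion=[{"grip":1,"dp":[0,4,-38],"twist":0},{"grip":1,"dp":[0,4,-38],"twist":0},{"grip":1,"dp":[4,2,-20],"twist":0},{"grip":1,"dp":[4,0,-8],"twist":0},{"grip":1,"dp":[0,0,0],"twist":0},{"grip":1,"dp":[0,0,0],"twist":0},{"grip":1,"dp":[0,0,0],"twist":0},{"grip":1,"dp":[0,0,0],"twist":0}])

```text
t: 6.77
tool_pos: [573.4, 238.2, 134.3]
ee_rot: [0.536, 0.458, 0.534, -0.467]
force: [0.2, -0.7, -1.9]
width: 39.4
```

```bash
python3 go.py 576.2 233.9 28; python3 - <<'E'
from h import *
A=[]
for n in('top','side'):
    im,d,c=grab(n)
    a=im[120:280,60:260] if n=='top' else im[200:384,150:380]
    A.append(cv2.resize(a,(400,320),interpolation=cv2.INTER_CUBIC))
save('fl1',np.hstack(A))
E
```

```text
t 6.77 pos [573.4 238.2 134.3] jaw 8.4 q7 -0.12 w 39.4 toolx [-0.006 -0.011 -1.   ] F [ 0.2 -0.7 -1.9]
dp now [106.3   2.9   3.6]
```

View pics/fl1.png

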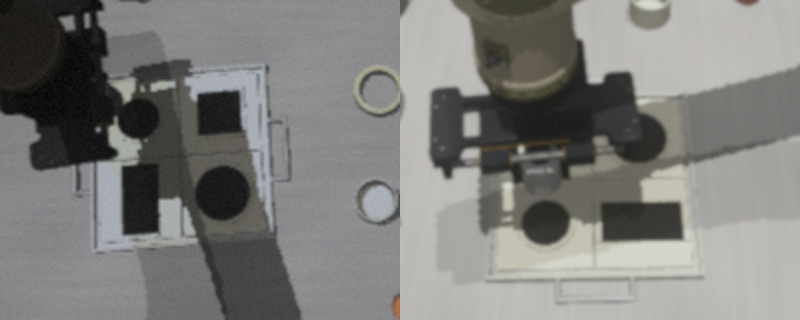

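The picture shows the flask held above the tray, but the arm hides the nest from above. I'll check the nest centres in the stored side view before lowering.

```bash
python3 - <<'E'
from h import *
for n,th in(('side',75),('top',60)):
    D=np.load(n+'0.npz');c=vision.get_calibration(n);g=cv2.cvtColor(D['im'],cv2.COLOR_RGB2GRAY)
    for cn in cv2.findContours((g<th).astype(np.uint8),0,1)[0]:
        a=cv2.contourArea(cn); u,v=cn.reshape(-1,2).mean(0)
        if not 250<a<3000: continue
        w=np.float32([ray(u,v,9,c)[:2] for u,v in cn.reshape(-1,2)]); R=cv2.minAreaRect(w)
        if 420<R[0][0]<640 and 60<R[0][1]<300: print(n,np.round((u,v)),'ctr',np.round(R[0],1),'size',np.round(R[1],1),round(R[2],1))
E
```

```text
side [289. 327.] ctr [468.8 225.9] size [85.8 41.9] 2.6
side [233. 328.] ctr [577.1 231.6] size [49.3 48.2] 2.6
side [234. 279.] ctr [584.9 123.4] size [50.4 50.7] 3.8
side [286. 279.] ctr [475.8 116.6] size [63.4 60.5] 2.4
top [171. 216.] ctr [475.1 118.3] size [66.1 63.4] 89.3
top [130. 219.] ctr [468.4 225.5] size [88.9 44.6] 2.8
top [129. 179.] ctr [576. 233.] size [49.2 50.4] 46.6
top [169. 176.] ctr [583. 125.] size [54.8 53.8] 1.7
```

>>> drive_tool(motion=[{"grip":1,"dp":[10,2,4],"twist":0},{"grip":1,"dp":[20,0,0],"twist":0},{"grip":1,"dp":[20,0,0],"twist":0},{"grip":1,"dp":[18,0,0],"twist":0},{"grip":1,"dp":[8,0,0],"twist":0},{"grip":1,"dp":[3,0,0],"twist":0},{"grip":1,"dp":[0,0,0],"twist":0},{"grip":1,"dp":[0,0,0],"twist":0}])

```text
t: 7.53
tool_pos: [579.0, 225.1, 51.5]
ee_rot: [0.535, 0.461, 0.531, -0.469]
force: [-0.2, 0.8, -1.8]
width: 39.7
```

```bash
python3 go.py 576.8 233 28.5
```

```text
t 7.53 pos [579.  225.1  51.5] jaw 7.8 q7 -0.06 w 39.7 toolx [-0.004 -0.012 -1.   ] F [-0.2  0.8 -1.8]
dp now [22.9 -0.9 -8.4]
```

>>> drive_tool(motion=[{"grip":1,"dp":[0,0,-4],"twist":0},{"grip":1,"dp":[0,0,0],"twist":0},{"grip":1,"dp":[6,0,0],"twist":0},{"grip":1,"dp":[3,0,0],"twist":0},{"grip":1,"dp":[0,0,0],"twist":0},{"grip":1,"dp":[0,0,0],"twist":0},{"grip":1,"dp":[0,0,0],"twist":0},{"grip":1,"dp":[0,0,0],"twist":0}])

```text
t: 8.2
tool_pos: [580.3, 230.6, 45.0]
ee_rot: [0.535, 0.463, 0.531, -0.467]
force: [0.0, -0.7, -1.8]
width: 39.5
```

```bash
python3 go.py 576.8 233 28.5
```

```text
t 8.2 pos [580.3 230.6  45. ] jaw 7.8 q7 -0.07 w 39.5 toolx [ 0.001 -0.009 -1.   ] F [ 0.  -0.7 -1.8]
dp now [16.5 -3.2 -3. ]
```

>>> drive_tool(motion=[{"grip":1,"dp":[0,-1.5,-1.5],"twist":0},{"grip":1,"dp":[6,0,0],"twist":0},{"grip":1,"dp":[6,0,0],"twist":0},{"grip":1,"dp":[2,0,0],"twist":0},{"grip":1,"dp":[0,0,0],"twist":0},{"grip":1,"dp":[0,0,0],"twist":0},{"grip":1,"dp":[0,0,0],"twist":0},{"grip":1,"dp":[0,0,0],"twist":0}])

```text
t: 8.87
tool_pos: [578.2, 231.7, 29.1]
ee_rot: [0.535, 0.462, 0.531, -0.467]
force: [-0.3, -0.3, -2.6]
width: 39.2
```

```bash
python3 go.py 576.8 233 28.5
```

```text
t 8.87 pos [578.2 231.7  29.1] jaw 7.8 q7 -0.06 w 39.2 toolx [ 0.    -0.009 -1.   ] F [-0.3 -0.3 -2.6]
dp now [ 0.6 -1.2 -1.5]
```

>>> drive_tool(motion=[{"grip":1,"dp":[1,0,0],"twist":0},{"grip":-1,"dp":[0,0,0],"twist":0},{"grip":-1,"dp":[0,0,0],"twist":0},{"grip":-1,"dp":[0,0,0],"twist":0},{"grip":-1,"dp":[0,0,0],"twist":0},{"grip":-1,"dp":[-5,0,0],"twist":0},{"grip":-1,"dp":[-15,0,0],"twist":0},{"grip":-1,"dp":[-25,0,0],"twist":0}])

```text
t: 9.53
tool_pos: [576.3, 231.2, 71.4]
ee_rot: [0.535, 0.461, 0.531, -0.469]
force: [0.3, 0.1, 0.3]
width: 77.9
```

```bash
python3 go.py 539.8 -463 150
```

```text
t 9.53 pos [576.3 231.2  71.4] jaw 7.8 q7 -0.09 w 77.9 toolx [-0.004 -0.012 -1.   ] F [0.3 0.1 0.3]
dp now [ -70.1 -131.2  683.6]
```

>>> drive_tool(motion=[{"grip":-1,"dp":[-35,0,0],"twist":0},{"grip":-1,"dp":[-30,0,8],"twist":0},{"grip":-1,"dp":[-10,-4,20],"twist":0},{"grip":-1,"dp":[0,-7.5,39],"twist":0},{"grip":-1,"dp":[0,-7.5,39],"twist":0},{"grip":-1,"dp":[0,-7.5,39],"twist":0},{"grip":-1,"dp":[0,-7.5,39],"twist":0},{"grip":-1,"dp":[0,-7.5,39],"twist":0}])

```text
t: 10.2
tool_pos: [569.1, 9.9, 160.8]
ee_rot: [0.54, 0.461, 0.534, -0.459]
force: [0.7, -0.6, -0.4]
width: 87.3
```

>>> drive_tool(motion=[{"grip":-1,"dp":[0,-7.5,39],"twist":0},{"grip":-1,"dp":[0,-7.5,39],"twist":0},{"grip":-1,"dp":[0,-7.5,39],"twist":0},{"grip":-1,"dp":[0,-7.5,39],"twist":0},{"grip":-1,"dp":[0,-7.5,39],"twist":0},{"grip":-1,"dp":[0,-7.5,39],"twist":0},{"grip":-1,"dp":[0,-7.5,39],"twist":0},{"grip":-1,"dp":[0,-7.5,39],"twist":0}])

```text
t: 10.87
tool_pos: [555.6, -322.6, 167.0]
ee_rot: [0.542, 0.463, 0.534, -0.456]
force: [1.2, 0.6, -0.3]
width: 87.3
```

```bash
python3 go.py 539.8 -463 120; python3 - <<'E'
from h import *
A=[]
for n in('top','side'):
    im,d,c=grab(n)
    a=im[130:260,90:240] if n=='top' else im[230:370,190:340]
    A.append(cv2.resize(a,(400,360),interpolation=cv2.INTER_CUBIC))
save('fl2',np.hstack(A))
E
```

```text
t 10.87 pos [ 555.6 -322.6  167. ] jaw 9.0 q7 0.89 w 87.3 toolx [ 0.015 -0.    -1.   ] F [ 1.2  0.6 -0.3]
dp now [ 46.8 -38.2 136.1]
```

View pics/fl2.png

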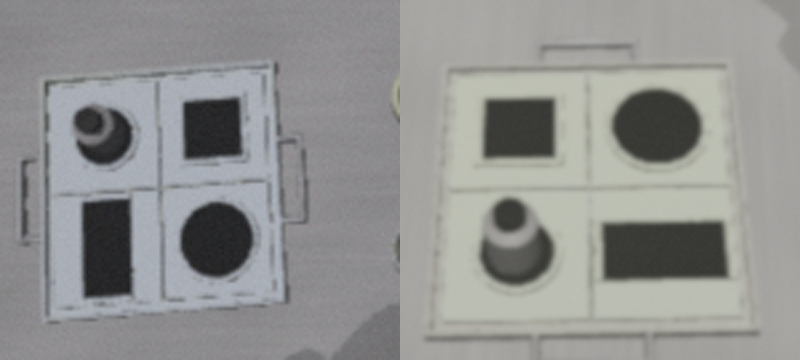

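The flask stands inside the small round nest, seen at (103,135) and (517,250) in the crop. On to the pot.

>>> drive_tool(motion=[{"grip":-1,"dp":[2,-11,38],"twist":0},{"grip":-1,"dp":[2,-11,38],"twist":0},{"grip":-1,"dp":[5,-8,30],"twist":0},{"grip":-1,"dp":[8,-4,13],"twist":0},{"grip":-1,"dp":[8,0,5],"twist":0},{"grip":-1,"dp":[8,0,0],"twist":0},{"grip":-1,"dp":[0,0,0],"twist":0},{"grip":-1,"dp":[0,0,0],"twist":0}])

```text
t: 11.63
tool_pos: [538.3, -454.6, 134.5]
ee_rot: [0.54, 0.464, 0.53, -0.46]
force: [-0.1, 0.4, 0.4]
width: 86.8
```

```bash
python3 go.py 539.8 -463 19
```

```text
t 11.63 pos [ 538.3 -454.6  134.5] jaw 8.4 q7 1.09 w 86.8 toolx [ 0.014 -0.004 -1.   ] F [-0.1  0.4  0.4]
dp now [115.6  -1.3   7.8]
```

>>> drive_tool(motion=[{"grip":-1,"dp":[10,-1,3],"twist":0},{"grip":-1,"dp":[22,0,1],"twist":0},{"grip":-1,"dp":[22,0,0],"twist":0},{"grip":-1,"dp":[22,0,0],"twist":0},{"grip":-1,"dp":[12,0,0],"twist":0},{"grip":-1,"dp":[5,0,0],"twist":0},{"grip":-1,"dp":[0,0,0],"twist":0},{"grip":-1,"dp":[0,0,0],"twist":0}])

```text
t: 12.3
tool_pos: [546.7, -450.8, 39.2]
ee_rot: [0.544, 0.463, 0.532, -0.455]
force: [0.5, -0.3, -0.4]
width: 87.1
```

```bash
python3 go.py 539.8 -463 19
```

```text
t 12.3 pos [ 546.7 -450.8   39.2] jaw 9.1 q7 1.13 w 87.1 toolx [ 0.02  -0.003 -1.   ] F [ 0.5 -0.3 -0.4]
dp now [20.1 -9.1 10.8]
```

>>> drive_tool(motion=[{"grip":-1,"dp":[0,-4,5],"twist":0},{"grip":-1,"dp":[0,-2,2],"twist":0},{"grip":-1,"dp":[6,0,0],"twist":0},{"grip":-1,"dp":[6,0,0],"twist":0},{"grip":-1,"dp":[4,0,0],"twist":0},{"grip":-1,"dp":[0,0,0],"twist":0},{"grip":1,"dp":[0,0,0],"twist":0},{"grip":1,"dp":[0,0,0],"twist":0}])

```text
t: 12.97
tool_pos: [543.1, -461.6, 26.0]
ee_rot: [0.546, 0.463, 0.53, -0.455]
force: [0.1, -0.6, 0.3]
width: 79.7
```

```bash
python3 go.py 539.8 -463 19
```

```text
t 12.97 pos [ 543.1 -461.6   26. ] jaw 9.1 q7 1.15 w 79.7 toolx [ 0.025 -0.006 -1.   ] F [ 0.1 -0.6  0.3]
dp now [ 6.9 -3.7  0.8]
```

>>> drive_tool(motion=[{"grip":1,"dp":[4,-2,0],"twist":0},{"grip":1,"dp":[0,0,0],"twist":0},{"grip":1,"dp":[0,0,0],"twist":0},{"grip":1,"dp":[0,0,0],"twist":0},{"grip":1,"dp":[0,0,0],"twist":0},{"grip":1,"dp":[0,0,0],"twist":0},{"grip":1,"dp":[0,0,0],"twist":0},{"grip":1,"dp":[0,0,0],"twist":0}])

```text
t: 13.63
tool_pos: [541.2, -461.7, 21.6]
ee_rot: [0.546, 0.463, 0.53, -0.455]
force: [-0.0, 1.0, -0.2]
width: 54.8
```

```bash
python3 go.py 475.4 117.9 150
```

```text
t 13.63 pos [ 541.2 -461.7   21.6] jaw 9.1 q7 1.15 w 54.8 toolx [ 0.025 -0.006 -1.   ] F [-0.   1.  -0.2]
dp now [-133.6   29.7 -581.4]
```

>>> drive_tool(motion=[{"grip":1,"dp":[-15,0,0],"twist":0},{"grip":1,"dp":[-25,0,0],"twist":0},{"grip":1,"dp":[-30,0,0],"twist":0},{"grip":1,"dp":[-30,0,-10],"twist":0},{"grip":1,"dp":[-15,1,-20],"twist":0},{"grip":1,"dp":[-3,2,-30],"twist":0},{"grip":1,"dp":[0,2,-39],"twist":0},{"grip":1,"dp":[0,2,-39],"twist":0}])

```text
t: 14.3
tool_pos: [518.9, -329.6, 150.3]
ee_rot: [0.544, 0.465, 0.525, -0.46]
force: [0.6, 0.3, -0.6]
width: 54.6
```

>>> drive_tool(motion=[{"grip":1,"dp":[0,2,-39],"twist":0},{"grip":1,"dp":[0,2,-39],"twist":0},{"grip":1,"dp":[0,2,-39],"twist":0},{"grip":1,"dp":[0,2,-39],"twist":0},{"grip":1,"dp":[0,2,-39],"twist":0},{"grip":1,"dp":[0,2,-39],"twist":0},{"grip":1,"dp":[0,2,-39],"twist":0},{"grip":1,"dp":[0,2,-39],"twist":0}])

```text
t: 14.97
tool_pos: [486.8, -7.4, 154.3]
ee_rot: [0.544, 0.471, 0.522, -0.458]
force: [1.6, -0.3, -1.5]
width: 54.4
```

```bash
python3 go.py 475.4 117.9 120
```

```text
t 14.97 pos [486.8  -7.4 154.3] jaw 7.9 q7 0.08 w 54.4 toolx [ 0.036 -0.006 -0.999] F [ 1.6 -0.3 -1.5]
dp now [  33.1    4.7 -126.1]
```

>>> drive_tool(motion=[{"grip":1,"dp":[0,1,-38],"twist":0},{"grip":1,"dp":[0,1,-38],"twist":0},{"grip":1,"dp":[4,1,-22],"twist":0},{"grip":1,"dp":[6,0,-10],"twist":0},{"grip":1,"dp":[6,0,-4],"twist":0},{"grip":1,"dp":[6,0,0],"twist":0},{"grip":1,"dp":[0,0,0],"twist":0},{"grip":1,"dp":[0,0,0],"twist":0}])

```text
t: 15.63
tool_pos: [474.0, 113.3, 136.0]
ee_rot: [0.545, 0.473, 0.523, -0.453]
force: [-0.0, -1.0, -1.1]
width: 54.8
```

```bash
python3 go.py 475.4 117.9 31
```

```text
t 15.63 pos [474.  113.3 136. ] jaw 8.1 q7 -0.16 w 54.8 toolx [ 0.042  0.002 -0.999] F [-0.  -1.  -1.1]
dp now [104.9  -2.4  -4.8]
```

>>> drive_tool(motion=[{"grip":1,"dp":[8,0,-2],"twist":0},{"grip":1,"dp":[18,0,0],"twist":0},{"grip":1,"dp":[18,0,0],"twist":0},{"grip":1,"dp":[15,0,0],"twist":0},{"grip":1,"dp":[8,0,0],"twist":0},{"grip":1,"dp":[3,0,0],"twist":0},{"grip":1,"dp":[0,0,0],"twist":0},{"grip":1,"dp":[0,0,0],"twist":0}])

```text
t: 16.3
tool_pos: [479.5, 106.8, 62.7]
ee_rot: [0.542, 0.477, 0.519, -0.457]
force: [0.4, -0.3, -1.0]
width: 54.8
```

```bash
python3 go.py 475.4 117.9 31
```

```text
t 16.3 pos [479.5 106.8  62.7] jaw 7.3 q7 -0.08 w 54.8 toolx [ 0.044  0.    -0.999] F [ 0.4 -0.3 -1. ]
dp now [ 31.5  -4.  -11.7]
```

>>> drive_tool(motion=[{"grip":1,"dp":[0,-2,-6],"twist":0},{"grip":1,"dp":[0,0,-2],"twist":0},{"grip":1,"dp":[5,0,0],"twist":0},{"grip":1,"dp":[5,0,0],"twist":0},{"grip":1,"dp":[4,0,0],"twist":0},{"grip":1,"dp":[0,0,0],"twist":0},{"grip":1,"dp":[0,0,0],"twist":0},{"grip":1,"dp":[0,0,0],"twist":0}])

```text
t: 16.97
tool_pos: [478.4, 116.4, 49.6]
ee_rot: [0.543, 0.479, 0.519, -0.455]
force: [0.1, -0.1, -1.3]
width: 54.6
```

```bash
python3 go.py 475.4 117.9 31
```

```text
t 16.97 pos [478.4 116.4  49.6] jaw 7.3 q7 -0.08 w 54.6 toolx [ 0.048  0.003 -0.999] F [ 0.1 -0.1 -1.3]
dp now [18.4 -3.7 -1.9]
```

>>> drive_tool(motion=[{"grip":1,"dp":[0,-3,-2],"twist":0},{"grip":1,"dp":[0,0,0],"twist":0},{"grip":1,"dp":[6,-0.3,0],"twist":0},{"grip":1,"dp":[5,-0.3,0],"twist":0},{"grip":1,"dp":[3,0,0],"twist":0},{"grip":1,"dp":[0,0,0],"twist":0},{"grip":1,"dp":[0,0,0],"twist":0},{"grip":1,"dp":[0,0,0],"twist":0}])

```text
t: 17.63
tool_pos: [474.8, 117.9, 33.7]
ee_rot: [0.543, 0.479, 0.519, -0.455]
force: [-0.5, 0.0, -1.4]
width: 54.7
```

```bash
python3 go.py 475.4 117.9 31
```

```text
t 17.63 pos [474.8 117.9  33.7] jaw 7.3 q7 -0.07 w 54.7 toolx [ 0.047  0.003 -0.999] F [-0.5  0.  -1.4]
dp now [2.7 0.5 0.1]
```

>>> drive_tool(motion=[{"grip":1,"dp":[1.5,0,0],"twist":0},{"grip":1,"dp":[0,0,0],"twist":0},{"grip":-1,"dp":[0,0,0],"twist":0},{"grip":-1,"dp":[0,0,0],"twist":0},{"grip":-1,"dp":[0,0,0],"twist":0},{"grip":-1,"dp":[0,0,0],"twist":0},{"grip":-1,"dp":[-8,0,0],"twist":0},{"grip":-1,"dp":[-20,0,0],"twist":0}])

```text
t: 18.3
tool_pos: [472.3, 117.1, 59.1]
ee_rot: [0.542, 0.477, 0.519, -0.457]
force: [0.3, 0.3, 0.0]
width: 84.1
```

```bash
python3 go.py 465.3 -217 150 -7.5
```

```text
t 18.3 pos [472.3 117.1  59.1] jaw 7.3 q7 -0.11 w 84.1 toolx [ 0.044  0.    -0.999] F [0.3 0.3 0. ]
dp now [-91.1 -45.4 331. ]
twist 14.8 (or -165.2 ) dp after twist [-91.1  40.7 331.6] newjaw -7.5
```

>>> drive_tool(motion=[{"grip":-1,"dp":[-25,0,0],"twist":0},{"grip":-1,"dp":[-30,0,0],"twist":5},{"grip":-1,"dp":[-20,0,0],"twist":5},{"grip":-1,"dp":[-8,0,20],"twist":3},{"grip":-1,"dp":[0,5,38],"twist":0},{"grip":-1,"dp":[0,5,38],"twist":0},{"grip":-1,"dp":[0,5,38],"twist":0},{"grip":-1,"dp":[0,5,38],"twist":0}])

```text
t: 18.97
tool_pos: [473.4, -54.6, 155.1]
ee_rot: [0.486, 0.54, 0.463, -0.508]
force: [0.9, 0.2, -0.3]
width: 87.1
```

```bash
python3 go.py 465.3 -217 120 -7.5; python3 - <<'E'
from h import *
A=[]
for n in('top','side'):
    im,d,c=grab(n)
    a=im[130:260,90:240] if n=='top' else im[230:370,190:340]
    A.append(cv2.resize(a,(400,360),interpolation=cv2.INTER_CUBIC))
save('pot2',np.hstack(A))
E
```

```text
t 18.97 pos [473.4 -54.6 155.1] jaw -5.7 q7 -0.08 w 87.1 toolx [ 0.055  0.006 -0.998] F [ 0.9  0.2 -0.3]
dp now [ 33.7   6.1 162.8]
twist 1.8 (or -178.2 ) dp after twist [ 33.7  11.2 162.6] newjaw -7.5
```

View pics/pot2.png

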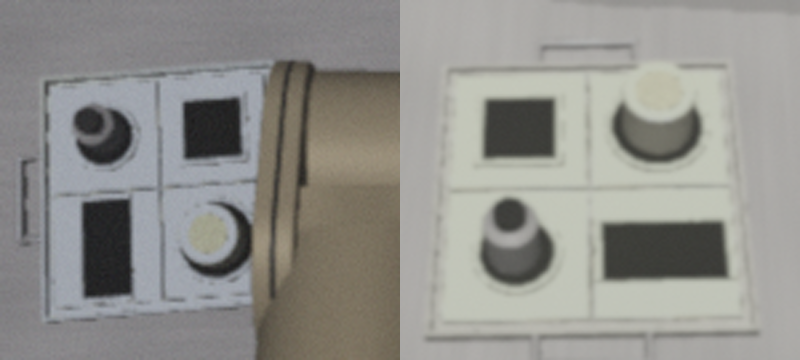

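The pot stands inside the large round nest. The tool has drifted to a tilt of about 3° towards +x. I'll turn the jaws to open along y so the flat-sided bottle isn't tipped by that tilt.

>>> drive_tool(motion=[{"grip":-1,"dp":[0,0,0],"twist":7},{"grip":-1,"dp":[0,0,0],"twist":7},{"grip":-1,"dp":[0,0,0],"twist":7},{"grip":-1,"dp":[0,0,0],"twist":7},{"grip":-1,"dp":[0,0,0],"twist":7},{"grip":-1,"dp":[0,0,0],"twist":7},{"grip":-1,"dp":[0,0,0],"twist":7},{"grip":-1,"dp":[0,0,0],"twist":7}])

```text
t: 19.73
tool_pos: [473.0, -62.1, 159.5]
ee_rot: [0.166, 0.708, 0.161, -0.667]
force: [0.3, -1.1, 0.1]
width: 86.7
```

```bash
python3 go.py 465.3 -217 120 -97.5
```

```text
t 19.73 pos [473.  -62.1 159.5] jaw -63.3 q7 -1.07 w 86.7 toolx [ 0.057  0.007 -0.998] F [ 0.3 -1.1  0.1]
dp now [ 38.  134.1  78.7]
twist 34.2 (or -145.8 ) dp after twist [ 38.  155.1 -10.3] newjaw -97.4
```

>>> drive_tool(motion=[{"grip":-1,"dp":[0,0,0],"twist":7},{"grip":-1,"dp":[0,0,0],"twist":7},{"grip":-1,"dp":[0,0,0],"twist":7},{"grip":-1,"dp":[0,0,0],"twist":7},{"grip":-1,"dp":[0,20,0],"twist":4},{"grip":-1,"dp":[0,35,0],"twist":0},{"grip":-1,"dp":[0,35,0],"twist":0},{"grip":-1,"dp":[0,20,0],"twist":0}])

```text
t: 20.4
tool_pos: [463.3, -168.9, 162.3]
ee_rot: [-0.042, 0.727, -0.032, -0.684]
force: [0.1, -0.6, 0.3]
width: 87.0
```

```bash
python3 go.py 465.3 -217 120 -97.5
```

```text
t 20.4 pos [ 463.3 -168.9  162.3] jaw -96.0 q7 -1.35 w 87.0 toolx [ 0.061  0.011 -0.998] F [ 0.1 -0.6  0.3]
dp now [41.8 48.4 -4.6]
twist 1.5 (or -178.5 ) dp after twist [41.8 48.2 -5.8] newjaw -97.5
```

>>> drive_tool(motion=[{"grip":-1,"dp":[5,18,-3],"twist":1},{"grip":-1,"dp":[10,12,-2],"twist":0},{"grip":-1,"dp":[15,6,0],"twist":0},{"grip":-1,"dp":[15,0,0],"twist":0},{"grip":-1,"dp":[10,0,0],"twist":0},{"grip":-1,"dp":[5,0,0],"twist":0},{"grip":-1,"dp":[0,0,0],"twist":0},{"grip":-1,"dp":[0,0,0],"twist":0}])

```text
t: 21.07
tool_pos: [467.9, -211.4, 104.2]
ee_rot: [-0.052, 0.728, -0.041, -0.682]
force: [-0.2, -1.0, 0.3]
width: 87.2
```

```bash
python3 go.py 465.3 -217 19 -97.5
```

```text
t 21.07 pos [ 467.9 -211.4  104.2] jaw -97.5 q7 -1.12 w 87.2 toolx [ 0.066  0.011 -0.998] F [-0.2 -1.   0.3]
dp now [84.8  7.5  7.3]
twist -0.0 (or 180.0 ) dp after twist [84.8  7.5  7.3] newjaw -97.5
```

>>> drive_tool(motion=[{"grip":-1,"dp":[8,3,2],"twist":0},{"grip":-1,"dp":[16,2,1],"twist":0},{"grip":-1,"dp":[16,0,1],"twist":0},{"grip":-1,"dp":[14,0,1],"twist":0},{"grip":-1,"dp":[7,0,0.5],"twist":0},{"grip":-1,"dp":[3,0,0],"twist":0},{"grip":-1,"dp":[0,0,0],"twist":0},{"grip":-1,"dp":[0,0,0],"twist":0}])

```text
t: 21.73
tool_pos: [469.1, -214.1, 40.1]
ee_rot: [-0.051, 0.731, -0.039, -0.679]
force: [1.0, -0.0, 0.5]
width: 86.9
```

```bash
python3 go.py 465.3 -217 19 -97.5
```

```text
t 21.73 pos [ 469.1 -214.1   40.1] jaw -97.2 q7 -1.0 w 86.9 toolx [ 0.074  0.012 -0.997] F [ 1.  -0.   0.5]
dp now [20.7  3.8  4.9]
twist 0.3 (or -179.7 ) dp after twist [20.7  3.8  4.9] newjaw -97.5
```

>>> drive_tool(motion=[{"grip":-1,"dp":[3,2,2],"twist":0},{"grip":-1,"dp":[6,0,0.5],"twist":0},{"grip":-1,"dp":[6,0,0.5],"twist":0},{"grip":-1,"dp":[2,0,0],"twist":0},{"grip":1,"dp":[0,0,0],"twist":0},{"grip":1,"dp":[0,0,0],"twist":0},{"grip":1,"dp":[0,0,0],"twist":0},{"grip":1,"dp":[0,0,0],"twist":0}])

```text
t: 22.4
tool_pos: [468.5, -216.0, 23.2]
ee_rot: [-0.051, 0.732, -0.039, -0.678]
force: [0.6, 0.1, 0.3]
width: 68.3
```

```bash
python3 go.py 466.5 -217 19 -97.5
```

```text
t 22.4 pos [ 468.5 -216.    23.2] jaw -97.2 q7 -0.96 w 68.3 toolx [ 0.077  0.012 -0.997] F [0.6 0.1 0.3]
dp now [4.  1.4 2.1]
twist 0.3 (or -179.7 ) dp after twist [4.  1.4 2.1] newjaw -97.5
```

>>> drive_tool(motion=[{"grip":1,"dp":[2,0.5,1.5],"twist":0},{"grip":1,"dp":[0,0,0],"twist":0},{"grip":1,"dp":[0,0,0],"twist":0},{"grip":1,"dp":[0,0,0],"twist":0},{"grip":1,"dp":[0,0,0],"twist":0},{"grip":1,"dp":[0,0,0],"twist":0},{"grip":1,"dp":[0,0,0],"twist":0},{"grip":1,"dp":[0,0,0],"twist":0}])

```text
t: 23.07
tool_pos: [467.1, -216.3, 21.2]
ee_rot: [-0.051, 0.732, -0.039, -0.678]
force: [-0.7, 0.2, -0.4]
width: 42.4
```

```bash
python3 go.py 583.2 124.3 150 -86.5
```

```text
t 23.07 pos [ 467.1 -216.3   21.2] jaw -97.2 q7 -0.96 w 42.4 toolx [ 0.078  0.012 -0.997] F [-0.7  0.2 -0.4]
dp now [-115.2 -355.3  -81.3]
twist -10.7 (or 169.3 ) dp after twist [-115.2 -333.9 -145.9] newjaw -86.5
```

>>> drive_tool(motion=[{"grip":1,"dp":[-12,0,0],"twist":0},{"grip":1,"dp":[-22,0,0],"twist":0},{"grip":1,"dp":[-28,0,0],"twist":-3},{"grip":1,"dp":[-28,0,0],"twist":-3},{"grip":1,"dp":[-15,-15,-6],"twist":-2},{"grip":1,"dp":[-3,-25,-11],"twist":0},{"grip":1,"dp":[0,-34,-15],"twist":0},{"grip":1,"dp":[0,-34,-15],"twist":0}])

```text
t: 23.73
tool_pos: [501.0, -114.5, 137.9]
ee_rot: [-0.003, 0.733, 0.005, -0.68]
force: [1.4, 0.7, -1.2]
width: 42.8
```

```bash
python3 go.py 584.5 124.3 130 -86.5
```

```text
t 23.73 pos [ 501.  -114.5  137.9] jaw -89.8 q7 -1.29 w 42.8 toolx [ 0.075  0.011 -0.997] F [ 1.4  0.7 -1.2]
dp now [  16.7 -238.4  -83.3]
twist -3.3 (or 176.7 ) dp after twist [  16.7 -233.2  -96.9] newjaw -86.5
```

>>> drive_tool(motion=[{"grip":1,"dp":[2,-37,-13],"twist":-2},{"grip":1,"dp":[2,-37,-13],"twist":0},{"grip":1,"dp":[2,-37,-14],"twist":0},{"grip":1,"dp":[2,-37,-14],"twist":0},{"grip":1,"dp":[2,-37,-14],"twist":0},{"grip":1,"dp":[2,-22,-9],"twist":0},{"grip":1,"dp":[0,-10,-4],"twist":0},{"grip":1,"dp":[0,0,0],"twist":0}])

```text
t: 24.4
tool_pos: [578.6, 126.0, 134.7]
ee_rot: [0.012, 0.734, 0.022, -0.679]
force: [-0.3, 0.6, -1.7]
width: 42.8
```

```bash
python3 go.py 584.5 124.3 30.5 -86.5
```

```text
t 24.4 pos [578.6 126.  134.7] jaw -87.2 q7 -1.62 w 42.8 toolx [ 0.078  0.017 -0.997] F [-0.3  0.6 -1.7]
dp now [104.3   3.3   2.3]
twist -0.7 (or 179.3 ) dp after twist [104.3   3.3   2.4] newjaw -86.5
```

>>> drive_tool(motion=[{"grip":1,"dp":[8,0,0.5],"twist":0},{"grip":1,"dp":[18,0,0.5],"twist":0},{"grip":1,"dp":[18,0,0.5],"twist":0},{"grip":1,"dp":[15,0,0],"twist":0},{"grip":1,"dp":[8,0,0],"twist":0},{"grip":1,"dp":[3,0,0],"twist":0},{"grip":1,"dp":[0,0,0],"twist":0},{"grip":1,"dp":[0,0,0],"twist":0}])

```text
t: 25.07
tool_pos: [581.1, 113.3, 61.2]
ee_rot: [0.008, 0.734, 0.016, -0.679]
force: [0.0, -0.2, 0.1]
width: 42.8
```

```bash
python3 go.py 584.5 124.3 30.5 -86.5
```

```text
t 25.07 pos [581.1 113.3  61.2] jaw -88.0 q7 -1.55 w 42.8 toolx [ 0.077  0.012 -0.997] F [ 0.  -0.2  0.1]
dp now [ 31.  -10.6  -1.3]
twist -1.5 (or 178.5 ) dp after twist [ 31.  -10.5  -1.6] newjaw -86.5
```

>>> drive_tool(motion=[{"grip":1,"dp":[0,-6,-1],"twist":-1},{"grip":1,"dp":[0,-1.5,0],"twist":0},{"grip":1,"dp":[4,0,0],"twist":0},{"grip":1,"dp":[4,0,0],"twist":0},{"grip":1,"dp":[2,0,0],"twist":0},{"grip":1,"dp":[0,0,0],"twist":0},{"grip":1,"dp":[0,0,0],"twist":0},{"grip":1,"dp":[0,0,0],"twist":0}])

```text
t: 25.73
tool_pos: [584.4, 122.2, 53.4]
ee_rot: [0.015, 0.735, 0.024, -0.677]
force: [-0.3, -0.4, -0.5]
width: 42.7
```

```bash
python3 go.py 584.5 124.3 30.5 -86.5;  python3 - <<'E'
from h import *
A=[]
for n in('top','side'):
    im,d,c=grab(n)
    a=im[130:260,90:240] if n=='top' else im[230:370,190:340]
    A.append(cv2.resize(a,(400,360),interpolation=cv2.INTER_CUBIC))
save('b1',np.hstack(A))
E
```

```text
t 25.73 pos [584.4 122.2  53.4] jaw -86.9 q7 -1.54 w 42.7 toolx [ 0.082  0.015 -0.997] F [-0.3 -0.4 -0.5]
dp now [22.8 -1.8  1.6]
twist -0.4 (or 179.6 ) dp after twist [22.8 -1.8  1.6] newjaw -86.5
```

View pics/b1.png

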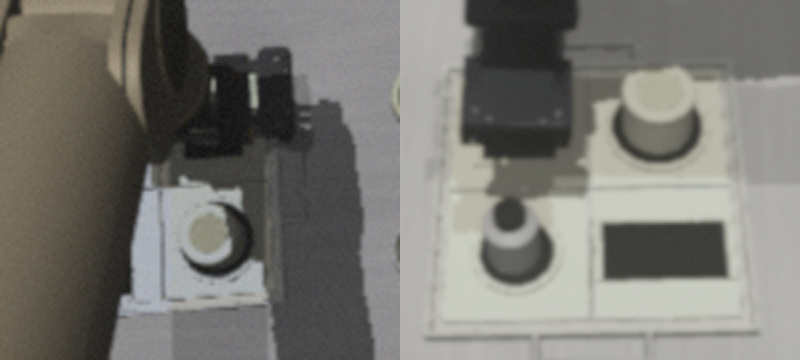

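The gripper hides the bottle, though the width of 42.7 shows it is still held. The other nests are undisturbed. Lowering further.

>>> drive_tool(motion=[{"grip":1,"dp":[3,-1,0.5],"twist":0},{"grip":1,"dp":[6,0,0.5],"twist":0},{"grip":1,"dp":[6,0,0.5],"twist":0},{"grip":1,"dp":[2,0,0],"twist":0},{"grip":1,"dp":[0,0,0],"twist":0},{"grip":1,"dp":[0,0,0],"twist":0},{"grip":1,"dp":[0,0,0],"twist":0},{"grip":1,"dp":[0,0,0],"twist":0}])

```text
t: 26.5
tool_pos: [584.0, 123.3, 34.1]
ee_rot: [0.015, 0.735, 0.023, -0.677]
force: [0.3, 0.2, -1.2]
width: 42.8
```

```bash
python3 go.py 584.5 124.3 30.5 -86.5
```

```text
t 26.5 pos [584.  123.3  34.1] jaw -86.9 q7 -1.52 w 42.8 toolx [ 0.081  0.014 -0.997] F [ 0.3  0.2 -1.2]
dp now [ 3.6 -0.9 -0.3]
twist -0.4 (or 179.6 ) dp after twist [ 3.6 -0.9 -0.3] newjaw -86.5
```

>>> drive_tool(motion=[{"grip":1,"dp":[2,-0.5,0],"twist":0},{"grip":1,"dp":[0,0,0],"twist":0},{"grip":-1,"dp":[0,0,0],"twist":0},{"grip":-1,"dp":[0,0,0],"twist":0},{"grip":-1,"dp":[0,0,0],"twist":0},{"grip":-1,"dp":[0,0,0],"twist":0},{"grip":-1,"dp":[-5,0,0],"twist":0},{"grip":-1,"dp":[-15,0,0],"twist":0}])

```text
t: 27.17
tool_pos: [581.7, 123.4, 51.2]
ee_rot: [0.015, 0.734, 0.023, -0.678]
force: [-0.0, 0.1, -0.3]
width: 74.5
```

```bash
python3 go.py 466.2 -329.5 150 -79.4
```

```text
t 27.17 pos [581.7 123.4  51.2] jaw -86.9 q7 -1.54 w 74.5 toolx [ 0.079  0.013 -0.997] F [-0.   0.1 -0.3]
dp now [-113.6  445.   131.5]
twist -7.5 (or 172.5 ) dp after twist [-113.6  424.2  188.2] newjaw -79.4
```

>>> drive_tool(motion=[{"grip":-1,"dp":[-25,0,0],"twist":0},{"grip":-1,"dp":[-35,0,0],"twist":-3},{"grip":-1,"dp":[-22,0,0],"twist":-3},{"grip":-1,"dp":[-5,18,8],"twist":0},{"grip":-1,"dp":[0,36,15],"twist":0},{"grip":-1,"dp":[0,36,15],"twist":0},{"grip":-1,"dp":[0,36,15],"twist":0},{"grip":-1,"dp":[0,36,15],"twist":0}])

```text
t: 27.83
tool_pos: [536.8, -44.6, 142.6]
ee_rot: [0.06, 0.735, 0.067, -0.672]
force: [0.1, 0.6, -0.1]
width: 87.1
```

```bash
python3 go.py 466.2 -329.5 120 -79.4;  python3 - <<'E'
from h import *
A=[]
for n in('top','side'):
    im,d,c=grab(n)
    a=im[130:260,90:240] if n=='top' else im[230:370,190:340]
    A.append(cv2.resize(a,(400,360),interpolation=cv2.INTER_CUBIC))
save('b2',np.hstack(A))
E
```

```text
t 27.83 pos [536.8 -44.6 142.6] jaw -79.7 q7 -1.24 w 87.1 toolx [ 0.087  0.018 -0.996] F [ 0.1  0.6 -0.1]
dp now [ 11.1 267.8 121.8]
twist -0.3 (or 179.7 ) dp after twist [ 11.1 267.1 123.2] newjaw -79.4
```

View pics/b2.png

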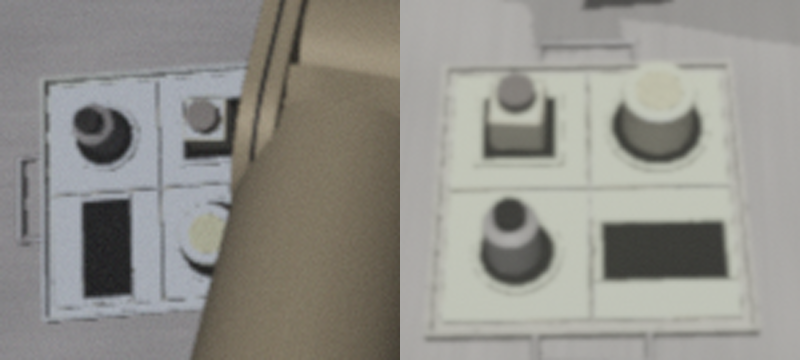

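The bottle stands in the square nest, seen upright at (516,125) in the crop. On to the long case.

>>> drive_tool(motion=[{"grip":-1,"dp":[0,36,16.5],"twist":0},{"grip":-1,"dp":[0,36,16.5],"twist":0},{"grip":-1,"dp":[0,36,16.5],"twist":0},{"grip":-1,"dp":[0,36,16.5],"twist":0},{"grip":-1,"dp":[0,36,16.5],"twist":0},{"grip":-1,"dp":[0,34,16],"twist":0},{"grip":-1,"dp":[0,18,9],"twist":0},{"grip":-1,"dp":[0,4,2],"twist":0}])

```text
t: 28.6
tool_pos: [467.4, -305.5, 136.2]
ee_rot: [0.057, 0.738, 0.064, -0.67]
force: [0.3, -0.1, 0.8]
width: 86.9
```

```bash
python3 go.py 467.2 -329.5 12 -79.4
```

```text
t 28.6 pos [ 467.4 -305.5  136.2] jaw -80.2 q7 -0.6 w 86.9 toolx [ 0.095  0.018 -0.995] F [ 0.3 -0.1  0.8]
dp now [123.2  23.8  16.3]
twist -0.8 (or 179.2 ) dp after twist [123.2  23.6  16.7] newjaw -79.4
```

>>> drive_tool(motion=[{"grip":-1,"dp":[8,8,2],"twist":-0.8},{"grip":-1,"dp":[20,8,3],"twist":0},{"grip":-1,"dp":[22,4,3],"twist":0},{"grip":-1,"dp":[18,0,2],"twist":0},{"grip":-1,"dp":[8,0,1],"twist":0},{"grip":-1,"dp":[3,0,0],"twist":0},{"grip":-1,"dp":[0,0,0],"twist":0},{"grip":-1,"dp":[0,0,0],"twist":0}])

```text
t: 29.27
tool_pos: [470.9, -325.6, 57.0]
ee_rot: [0.062, 0.739, 0.068, -0.668]
force: [-0.3, 1.0, -0.3]
width: 87.0
```

```bash
python3 go.py 467.2 -329.5 12 -79.4
```

```text
t 29.27 pos [ 470.9 -325.6   57. ] jaw -79.5 q7 -0.44 w 87.0 toolx [ 0.099  0.018 -0.995] F [-0.3  1.  -0.3]
dp now [44.3  3.1  8.8]
twist -0.1 (or 179.9 ) dp after twist [44.3  3.1  8.8] newjaw -79.4
```

>>> drive_tool(motion=[{"grip":-1,"dp":[5,2,2],"twist":0},{"grip":-1,"dp":[12,0,1.5],"twist":0},{"grip":-1,"dp":[10,0,1.5],"twist":0},{"grip":-1,"dp":[5,0,0.5],"twist":0},{"grip":-1,"dp":[2,0,0],"twist":0},{"grip":-1,"dp":[0,0,0],"twist":0},{"grip":-1,"dp":[0,0,0],"twist":0},{"grip":-1,"dp":[0,0,0],"twist":0}])

```text
t: 29.93
tool_pos: [471.1, -327.8, 21.5]
ee_rot: [0.063, 0.74, 0.068, -0.666]
force: [0.5, -0.3, 0.8]
width: 86.9
```

```bash
python3 go.py 467.2 -329.5 12 -79.4
```

```text
t 29.93 pos [ 471.1 -327.8   21.5] jaw -79.4 q7 -0.39 w 86.9 toolx [ 0.103  0.018 -0.995] F [ 0.5 -0.3  0.8]
dp now [9.  0.9 5.1]
twist 0.0 (or -180.0 ) dp after twist [9.  0.9 5.1] newjaw -79.4
```

>>> drive_tool(motion=[{"grip":-1,"dp":[4,0.5,2],"twist":0},{"grip":-1,"dp":[4,0,1.5],"twist":0},{"grip":-1,"dp":[2,0,0.5],"twist":0},{"grip":-1,"dp":[0,0,0],"twist":0},{"grip":1,"dp":[0,0,0],"twist":0},{"grip":1,"dp":[0,0,0],"twist":0},{"grip":1,"dp":[0,0,0],"twist":0},{"grip":1,"dp":[0,0,0],"twist":0}])

```text
t: 30.6
tool_pos: [468.5, -329.4, 10.9]
ee_rot: [0.063, 0.74, 0.068, -0.666]
force: [0.1, -0.1, 0.1]
width: 68.0
```

```bash
python3 go.py 467.2 -329.5 9 -79.4
```

```text
t 30.6 pos [ 468.5 -329.4   10.9] jaw -79.4 q7 -0.37 w 68.0 toolx [ 0.104  0.017 -0.994] F [ 0.1 -0.1  0.1]
dp now [ 1.7 -0.1  1.5]
twist 0.0 (or -180.0 ) dp after twist [ 1.7 -0.1  1.5] newjaw -79.4
```

>>> drive_tool(motion=[{"grip":1,"dp":[1,0,0],"twist":0},{"grip":1,"dp":[0,0,0],"twist":0},{"grip":1,"dp":[0,0,0],"twist":0},{"grip":1,"dp":[0,0,0],"twist":0},{"grip":1,"dp":[0,0,0],"twist":0},{"grip":1,"dp":[0,0,0],"twist":0},{"grip":1,"dp":[0,0,0],"twist":0},{"grip":1,"dp":[0,0,0],"twist":0}])

```text
t: 31.27
tool_pos: [468.9, -329.4, 10.1]
ee_rot: [0.063, 0.741, 0.068, -0.666]
force: [-0.1, -0.2, 0.6]
width: 33.8
```

```bash
python3 go.py 470 225.7 150 -86.5
```

```text
t 31.27 pos [ 468.9 -329.4   10.1] jaw -79.4 q7 -0.37 w 33.8 toolx [ 0.105  0.017 -0.994] F [-0.1 -0.2  0.6]
dp now [-129.6 -545.  -117.9]
twist 7.1 (or -172.9 ) dp after twist [-129.6 -555.4  -49.4] newjaw -86.5
```

>>> drive_tool(motion=[{"grip":1,"dp":[-12,0,-1],"twist":0},{"grip":1,"dp":[-22,0,-2],"twist":0},{"grip":1,"dp":[-30,0,-3],"twist":2},{"grip":1,"dp":[-30,0,-3],"twist":3},{"grip":1,"dp":[-15,-15,-3],"twist":2},{"grip":1,"dp":[-3,-25,-2],"twist":0},{"grip":1,"dp":[0,-36,-2],"twist":0},{"grip":1,"dp":[0,-36,-2],"twist":0}])

```text
t: 31.93
tool_pos: [463.9, -223.6, 133.4]
ee_rot: [0.011, 0.742, 0.018, -0.67]
force: [0.1, 0.0, -1.6]
width: 33.6
```

```bash
python3 go.py 471.5 225.7 130 -86.5
```

```text
t 31.93 pos [ 463.9 -223.6  133.4] jaw -87.7 q7 -0.97 w 33.6 toolx [ 0.102  0.012 -0.995] F [ 0.1  0.  -1.6]
dp now [   9.6 -448.6  -25.1]
twist -1.2 (or 178.8 ) dp after twist [   9.6 -448.   -34.1] newjaw -86.5
```

>>> drive_tool(motion=[{"grip":1,"dp":[0,-40,-2],"twist":0},{"grip":1,"dp":[0,-40,-2],"twist":0},{"grip":1,"dp":[0,-40,-2],"twist":0},{"grip":1,"dp":[0,-40,-2],"twist":0},{"grip":1,"dp":[0,-40,-2],"twist":0},{"grip":1,"dp":[0,-40,-2],"twist":0},{"grip":1,"dp":[0,-40,-2],"twist":0},{"grip":1,"dp":[0,-35,-2],"twist":-1}])

```text
t: 32.6
tool_pos: [465.4, 102.6, 144.9]
ee_rot: [0.011, 0.745, 0.023, -0.666]
force: [0.8, 0.8, -1.4]
width: 34.4
```

```bash
python3 go.py 471.5 225.7 130 -86.5
```

```text
t 32.6 pos [465.4 102.6 144.9] jaw -87.2 q7 -1.89 w 34.4 toolx [ 0.111  0.019 -0.994] F [ 0.8  0.8 -1.4]
dp now [  17.8 -122.4  -10.1]
twist -0.7 (or 179.3 ) dp after twist [  17.8 -122.3  -11.7] newjaw -86.5
```

>>> drive_tool(motion=[{"grip":1,"dp":[0,-36,-3],"twist":-0.5},{"grip":1,"dp":[3,-36,-3],"twist":0},{"grip":1,"dp":[3,-22,-2],"twist":0},{"grip":1,"dp":[3,-12,-1],"twist":0},{"grip":1,"dp":[3,-4,0],"twist":0},{"grip":1,"dp":[0,0,0],"twist":0},{"grip":1,"dp":[0,0,0],"twist":0},{"grip":1,"dp":[0,0,0],"twist":0}])

```text
t: 33.27
tool_pos: [468.6, 221.5, 139.0]
ee_rot: [0.015, 0.746, 0.028, -0.665]
force: [-0.2, -0.4, -1.1]
width: 33.7
```

```bash
python3 go.py 471.5 225.7 20 -86.5
```

```text
t 33.27 pos [468.6 221.5 139. ] jaw -86.5 q7 -2.05 w 33.7 toolx [ 0.114  0.021 -0.993] F [-0.2 -0.4 -1.1]
dp now [118.6  -2.3  10.6]
twist 0.0 (or -180.0 ) dp after twist [118.6  -2.3  10.6] newjaw -86.5
```

>>> drive_tool(motion=[{"grip":1,"dp":[8,-2,1],"twist":0},{"grip":1,"dp":[18,-2,2],"twist":0},{"grip":1,"dp":[18,-1,2],"twist":0},{"grip":1,"dp":[14,-1,1],"twist":0},{"grip":1,"dp":[8,0,1],"twist":0},{"grip":1,"dp":[3,0,0],"twist":0},{"grip":1,"dp":[0,0,0],"twist":0},{"grip":1,"dp":[0,0,0],"twist":0}])

```text
t: 33.93
tool_pos: [471.7, 220.4, 67.1]
ee_rot: [0.01, 0.747, 0.023, -0.664]
force: [0.2, -0.1, -1.4]
width: 33.7
```

```bash
python3 go.py 471.5 225.7 20 -86.5; python3 - <<'E'
from h import *
im,d,c=grab('side'); save('c1',cv2.resize(im[230:370,190:340],(600,560),interpolation=cv2.INTER_CUBIC))
E
```

```text
t 33.93 pos [471.7 220.4  67.1] jaw -87.3 q7 -2.0 w 33.7 toolx [ 0.116  0.022 -0.993] F [ 0.2 -0.1 -1.4]
dp now [46.8 -4.5  5.4]
twist -0.8 (or 179.2 ) dp after twist [46.8 -4.6  5.4] newjaw -86.5
```

View pics/c1.png

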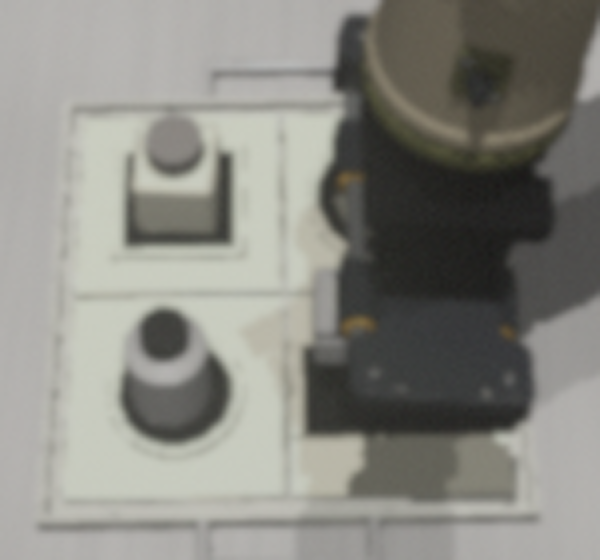

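The case is held level above the long nest, its end at (325,315). The gripper body stays about 25 mm above the pot top when fully lowered.

>>> drive_tool(motion=[{"grip":1,"dp":[4,-3,1],"twist":-0.5},{"grip":1,"dp":[8,-1,1],"twist":0},{"grip":1,"dp":[8,0,1],"twist":0},{"grip":1,"dp":[4,0,0.5],"twist":0},{"grip":1,"dp":[2,0,0],"twist":0},{"grip":1,"dp":[0,0,0],"twist":0},{"grip":1,"dp":[0,0,0],"twist":0},{"grip":1,"dp":[0,0,0],"twist":0}])

```text
t: 34.65
tool_pos: [472.0, 226.4, 40.0]
ee_rot: [0.013, 0.748, 0.027, -0.663]
force: [-0.2, 0.2, -1.1]
width: 34.0
```

```bash
python3 go.py 471.5 225.7 20 -86.5
```

```text
t 34.65 pos [472.  226.4  40. ] jaw -86.7 q7 -1.97 w 34.0 toolx [ 0.118  0.024 -0.993] F [-0.2  0.2 -1.1]
dp now [19.7  1.   3. ]
twist -0.2 (or 179.8 ) dp after twist [19.7  1.   3. ] newjaw -86.5
```

>>> drive_tool(motion=[{"grip":1,"dp":[3,0,0.5],"twist":0},{"grip":1,"dp":[5,0,0.5],"twist":0},{"grip":1,"dp":[5,0,0.5],"twist":0},{"grip":1,"dp":[2,0,0.3],"twist":0},{"grip":1,"dp":[0,0,0],"twist":0},{"grip":1,"dp":[0,0,0],"twist":0},{"grip":1,"dp":[0,0,0],"twist":0},{"grip":1,"dp":[0,0,0],"twist":0}])

```text
t: 35.32
tool_pos: [472.3, 226.8, 23.5]
ee_rot: [0.012, 0.748, 0.027, -0.663]
force: [0.6, -0.5, -0.1]
width: 33.6
```

```bash
python3 go.py 471.5 225.7 20 -86.5
```

```text
t 35.32 pos [472.3 226.8  23.5] jaw -86.7 q7 -1.96 w 33.6 toolx [ 0.119  0.024 -0.993] F [ 0.6 -0.5 -0.1]
dp now [3.4 1.1 1.3]
twist -0.2 (or 179.8 ) dp after twist [3.4 1.1 1.3] newjaw -86.5
```

>>> drive_tool(motion=[{"grip":1,"dp":[2,0.5,0.5],"twist":0},{"grip":1,"dp":[0.5,0,0],"twist":0},{"grip":1,"dp":[0,0,0],"twist":0},{"grip":-1,"dp":[0,0,0],"twist":0},{"grip":-1,"dp":[0,0,0],"twist":0},{"grip":-1,"dp":[0,0,0],"twist":0},{"grip":-1,"dp":[0,0,0],"twist":0},{"grip":-1,"dp":[0,0,0],"twist":0}])

```text
t: 35.98
tool_pos: [473.0, 226.8, 21.8]
ee_rot: [0.012, 0.748, 0.028, -0.663]
force: [-0.4, 0.5, 0.5]
width: 59.3
```

>>> drive_tool(motion=[{"grip":-1,"dp":[-5,0,-0.5],"twist":0},{"grip":-1,"dp":[-15,0,-1],"twist":0},{"grip":-1,"dp":[-25,0,-2],"twist":0},{"grip":-1,"dp":[-35,0,0],"twist":0},{"grip":-1,"dp":[-38,0,0],"twist":0},{"grip":-1,"dp":[-10,25,0],"twist":0},{"grip":-1,"dp":[0,38,0],"twist":0},{"grip":-1,"dp":[0,38,0],"twist":0}])

```text
t: 36.65
tool_pos: [466.1, 126.3, 156.2]
ee_rot: [0.016, 0.749, 0.031, -0.661]
force: [0.5, -1.2, -0.4]
width: 87.1
```

>>> drive_tool(motion=[{"grip":-1,"dp":[0,38,0],"twist":0},{"grip":-1,"dp":[0,38,0],"twist":0},{"grip":-1,"dp":[0,38,0],"twist":0},{"grip":-1,"dp":[0,38,0],"twist":0},{"grip":-1,"dp":[0,30,0],"twist":0},{"grip":-1,"dp":[0,15,0],"twist":0},{"grip":-1,"dp":[0,0,0],"twist":0},{"grip":-1,"dp":[0,0,0],"twist":0}])

```text
t: 37.32
tool_pos: [478.9, -88.1, 157.1]
ee_rot: [0.009, 0.752, 0.03, -0.658]
force: [0.0, 0.4, 0.4]
width: 87.0
```

```bash
python3 go.py 471.5 225.7 20; python3 - <<'E'
from h import *
A=[]
for n in('top','side'):
    im,d,c=grab(n)
    a=im[130:260,90:240] if n=='top' else im[230:370,190:340]
    A.append(cv2.resize(a,(400,360),interpolation=cv2.INTER_CUBIC))
    P=cloud(d,c);z=P[...,2]
    m=((z>16)&(z<90)&(P[...,1]<295)&(P[...,1]>65)&(P[...,0]>415)&(P[...,0]<650)).astype(np.uint8)
    k,l,st,ce=cv2.connectedComponentsWithStats(m)
    for i in range(1,k):
        if st[i,4]<40: continue
        q=l==i; zt=np.percentile(z[q],90); t=(q&(z>zt-5)).astype(np.uint8)
        cn=max(cv2.findContours(t,0,1)[0],key=cv2.contourArea).reshape(-1,2)
        w=np.float32([ray(u,v,zt,c)[:2] for u,v in cn]);R=cv2.minAreaRect(w)
        print(n,'ztop',zt.round(1),np.round(R[0],1),np.round(R[1],1),round(R[2],1))
save('end',np.hstack(A))
E
```

```text
t 37.32 pos [478.9 -88.1 157.1] jaw -86.7 q7 -1.43 w 87.0 toolx [ 0.131  0.032 -0.991] F [0.  0.4 0.4]
dp now [ 144.9 -310.3    8.9]
top ztop 70.4 [581.1 121.6] [28.8 27.7] 1.4
top ztop 73.8 [577.  227.7] [22.1 22.7] 47.0
top ztop 45.3 [468.4 222.3] [79.3 32.9] 2.4
top ztop 63.3 [472.9 112.8] [52.6 52.5] 89.3
side ztop 61.8 [475.3 119.6] [52.6 57. ] 1.7
side ztop 68.4 [583.7 127.5] [28.2 30.9] 4.3
side ztop 72.3 [578.3 233.5] [22.3 24.7] 5.4
side ztop 44.0 [470.2 228.7] [79.  32.9] 2.5
```

View pics/end.png

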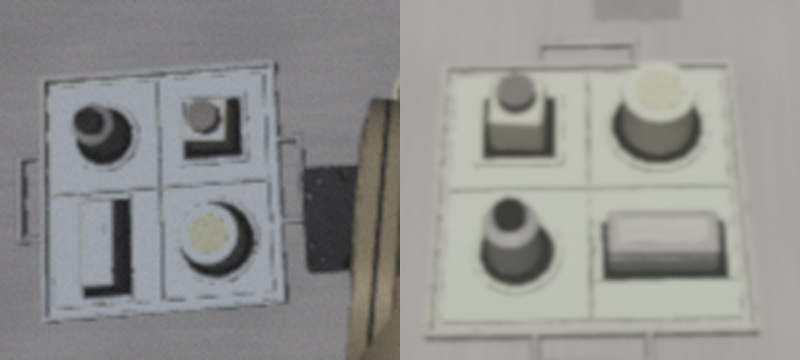

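Both views show all four items upright or flat inside their recesses. Top heights of about 73, 62, 69 and 44 mm match the item heights plus the 9 mm floor, and the mean centres are within about 2 mm of the nest centres. Handing in.

```bash
python3 -c "
from station import r
print(r.close_job())"
```

```text
the job is handed in; nothing more can be done
None
```

The tray is packed and handed in at about 37 s. I placed the flask, pot, bottle and long case in that order, each in its own nest, and left the open pot and short case alone. The gripper is open and clear of everything.

**Last checks:** both cameras show each item down inside its recess. Top heights came out at about 73, 62, 69 and 44 mm, close to each item's height plus the 9 mm recess floor. Averaged over the two views, each centre is within about 2 mm of its nest centre, and the case lies within about 1° of its nest.

**What disagreed:**
- The two views differ by 4–7 mm in y at the object tops, so I used their means.
- The tool drifted to about 7–8° of tilt during the job. I took the bottle and case with the jaws across the tilt, so both still sit flat.
- I did not measure the open pot and short case again at the end.

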